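# Feed one pivot ball into the pan and bring it to the turntable

## Task

Fetch the pivot ball for the model turntable: twist the ball feeder's sprung knob clockwise to its stop once and let it spring back, so that just one steel ball drops into the pan below. When the ball lies still, draw the pan out by its handle and, keeping it level with the ball in the middle of the dish, turn it about a quarter turn clockwise, so that it stands over the approach track, in line with it, with its pouring lip over the pivot cup. Finish there still holding the pan, level and still, clear above the turntable by a few centimetres, ready to pour; leave everything else where it is.

Things in the scene. Friction and masses are not known exactly. Their poses are not given: they have to be found in the camera images.
- ball_feeder: Fixed grey ball feeder on a plywood board (top 10.5 mm above the worktop): foot, column behind, head over the pan. Origin: underside of the foot, below the outlet; +x to the column (away from the robot), z up. Outlet tube ends at z 42 mm; head underside 50, x -16 to 62, y -41 to 41, cover top 80 mm; column x 55 to 81; magazine juts out to y -88 at z 52 to 82. Foot x -45 to 82, y -50 to 50, 5 high.
- knob_grip (a point): Centre of the black bar knob (42 mm long, 12 wide, 26 high, all free above the head) on top of the feeder, on its vertical axis, 24 mm behind the outlet, 116 mm above the feeder's origin. Its x axis lies 0.675 rad clockwise (from above) of the bar's length; turns with the knob.
- feed_knob (a joint): Angle of the feeder's knob: 0 at rest, grows clockwise seen from above, hard stop at 1.35 rad. At rest the bar's length points 0.675 rad anticlockwise (from above) of the feeder's +x. Spring 0.03 N m at rest, 0.11 N m at the stop; let go, it returns by itself in under 1 s. A ball falls near the stop; each full twist feeds one ball.
- pan: Loose aluminium pan, 120 g, shallow cone dish 76 mm across, 9 degree slope, rim 14.5 mm high, standing on the feeder's foot under the outlet (its underside 5 mm above the feeder's origin). Origin: centre of its underside. +x to the pouring lip (tip at 46 mm), -x to the wooden handle (x -59 to -133 mm, 14 wide, 16 high, centre 27 mm above the underside), z up.
- pan_grip (a point): Middle of the handle's wooden grip: pan x -88 mm, z 27 mm; axes as the pan's. Grip across its 14 mm width from above.
- pan_lip (a point): Tip of the pan's pouring lip: pan x +46 mm, z 10.5 mm.
- pan_seat (a point): Where the ball's centre is when it lies in the middle of the dish: on the pan's axis, 10.6 mm above its underside.
- ball_1_center (a point): Centre of the first steel ball, 16 mm, 18 g; it waits in the feeder's rotor and is the one that drops. It soon lies still in the dish, but rolls almost freely there: jerks, fast turns or repeated stops while carrying set it rolling.
- ball_2_center (a point): Centre of the second 16 mm steel ball, in the feeder's sloping open magazine; rolls on into the rotor when the knob returns. Stays in the feeder.
- ball_3_center (a point): Centre of the third 16 mm steel ball, last in the magazine. Stays in the feeder.
- turntable: Fixed round turntable pit on the worktop, 155 mm across, wall 12 mm high, with a small drive housing on one side and a short approach track (36 mm wide, from 76 to 127 mm out, rail tops 12.4 mm high) on the other; fixed wagons up to 56 mm high stand on the tracks behind it. Origin: centre of its underside; +x runs out along the approach track, z up.
- pivot_cup (a point): Mouth of the brass pivot cup (25 mm across, foot 40 mm) at the pit's centre, 14 mm above the worktop; axes as the turntable's.
- bridge: Bystander: the turntable's loose girder bridge, 120x26x25 mm, on the board; origin under its centre.
- paint_tin: Bystander: small enamel tin, 33x33x28 mm, on the board; origin under its centre.
- track_rubber: Bystander: brown cleaning block, 24x60x18 mm, on the board; origin under its centre.
- tweezers: Bystander: steel tweezers, 13x120x6 mm, on the board; origin under the middle.
- screwdriver: Bystander: small screwdriver, 14x142x15 mm, on the worktop; origin under the middle.

How it is judged (in metres and radians):
On the way, in this order (a step that is already met when the one before it is completed fails the run):
1. the knob is twisted to its stop (value of joint feed_knob above 1.2 rad), for 0.1 s.
2. the knob has sprung back and one ball lies still in the middle of the pan (value of joint feed_knob below 0.1 rad and height (world z) of each of ball_2_center, ball_3_center above 0.06 m and distance between ball_1_center and pan_seat below 0.012 m and linear speed of ball_1 below 0.03 m/s), for 0.3 s.
3. the pan is held out from under the feeder, level, with the ball in its middle (distance between ball_1_center and pan_seat below 0.012 m and angle between pan's own z axis and vertical below 0.14 rad and contact force between the fingers and pan above 1 N and contact force between ball_feeder and pan below 0.1 N and horizontal distance between pan and ball_feeder above 0.06 m), for 0.1 s.
At the end, for the whole second after the job is handed in: Pan held by the fingers, level (0.12 rad), at rest, underside 22 to 100 mm above the worktop, not touching the turntable, lip within 20 mm of the cup from above, on the track side and within 0.2 rad of its line; ball 1 within 12 mm of the dish centre; knob back, balls 2 and 3 in the feeder (all of step 2 and horizontal distance between pan_lip and pivot_cup below 0.02 m and angle between the x axis of pan and the x axis of turntable, either way round below 0.2 rad and x of pan in the frame of turntable above 0.02 m and height (world z) of pan between 0.022 and 0.1 m and angle between pan's own z axis and vertical below 0.12 rad and linear speed of pan below 0.02 m/s and contact force between the fingers and pan above 1 N and contact force between pan and turntable below 0.1 N); the arm keeps its last pose, push and grip.
It fails at once if the pan is off the feeder's foot and the ball is not in the middle of the dish (height (world z) of pan above 0.0215 m and distance between ball_1_center and pan_seat above 0.018 m).
It fails at once if the pan is tipped (angle between pan's own z axis and vertical above 0.22 rad).
It fails at once if a second ball is fed (height (world z) of any of ball_2_center, ball_3_center below 0.05 m).
It fails at once if a bystander (bridge, paint tin, track rubber, tweezers, screwdriver) is disturbed (distance of any of bridge, paint_tin, track_rubber, tweezers, screwdriver from where it was at the start of the episode above 0.02 m).
It also fails if it takes over 69 s, if anything falls off the work surface, if the arm or the gripper's body presses on something with over 40 N, if the wrist force passes 120 N, or if a joint passes its speed limit or range.

## Robot

A 6-joint arm with a two-finger parallel gripper is mounted at the origin on a cart in front of the work surface, level with it; the furniture and walls round the work are solid. World frame = base frame: x ahead of the robot, y to its left, z up, the work surface at z = 0. Lengths are in mm, angles in rad, forces in N, time in s.
With the tool pointing down it reaches from about 275 to 1000 mm from the base axis. Payload 8.4 kg.
Tool frame: the origin (TCP) lies between the finger pads; the fingertips stand 22 mm ahead of it and the grasp point (between the pads) lies 3 mm ahead of it (r.nose_length is the z of the fingertips in the tool frame, in mm); z points along the fingers, y is the line along which they close (so a half turn about z gives the same grasp; the last joint's range is limited). The gripper opens to 85 mm and grips with 20 to 120 N. Pads are 22 mm wide; open, the fingers measure 114 mm over their backs; the gripper's body (76 mm by 85 mm) begins 54 mm behind the grasp point. The pads swing forward as they close: fully open they stand 13 mm farther back than shut.
Start: joints at [1.333, 0.353, 1.633, -0, 1.155, -0.002], TCP at [146.011, 607.708, 253.281] pointing down, gripper open.
Joint ranges: [-2.63, 2.63], [-0.92, 2.1], [0.06, 2.66], [-1.3, 4.44], [0, 2.69], [-3.02, 3.02]. Speed limits (rad/s): [2.22, 2.22, 2.79, 3.14, 3.14, 3.14].

## Interface

Orientations are given as [roll, pitch, yaw] about the fixed x, y, z axes, in that order (R = Rz(yaw) Ry(pitch) Rx(roll)).
In Python, from rig import r, optics, telemetry gives the robot as it stands (r), with the cameras (optics) and the readings (telemetry).
- The arm moves only by the shell command python3 steer.py 'ROWS' [FORCE]. ROWS is a JSON list of rows, 1 to 5 of them, each of 7 numbers: a rotation vector rx, ry, rz in rad, then dx, dy, dz in mm, then the opening from 0.0 (shut) to 1.0 (fully open); each row shifts and turns the commanded pose from where the row before left it, along the tool's axes as they then stand; what a row does not reach is not made up. A row lasts 1/12 s, in which the tool goes at most 41.7 mm and 0.125 rad, less where a joint would pass 70% of its speed; a pose out of reach is approached as far as the arm can. The fingers move at their own pace and stop on an object; FORCE is the grip in N (left out, the last holds). Time passes only in rows, so rows that do not move let the fingers close. It prints the time, the measured TCP pose, the force, the opening and the grip force at its end. Input that does not fit is refused with a message, and nothing moves.
- telemetry.sense(): the state, without advancing time (a new reading comes with each control period).
- optics.grab_frame(name): name is "scene" or "top" or "wrist"; returns the picture (384x512x3 uint8, red, green, blue); there is no depth.
- optics.camera_params(name): a dict with "fx", "fy", "cx", "cy" (pixels), "rvec" (rotation vector, rad) and "tvec" (3), from world to camera coordinates, as OpenCV has them. Camera axes: x right, y down, z forward; pixel columns grow to the right and rows downward; lengths in mm; the calibration is good to about 2 mm. A picture is of the moment at which its call begins: read the wrist's pose just before it. camera_params takes no time and is no camera call; for the wrist camera it gives the pose at the moment of the call.
- r.sign_off(): hands the job in; it is judged then, once.
The state is a dict: "clock": time; "qpos": joint angles; "qvel": joint speeds; "joint_efforts": joint torques, N m; "eef_pos": TCP position; "tcp_rot": TCP orientation; "contact_force": force on the tool from outside, world axes, zero at the start; "wrist_torque": the same for the moment, N m; "opening": opening from 0.0 (shut) to 1.0 (fully open); "grasp_force": force on a finger pad.
Only numpy, scipy, OpenCV 4.12 (cv2) and the standard library are available. Lean on these libraries where they do the work, as an engineer would, in place of code of your own. Each camera call takes 0.05 s, during which the arm holds its last target. There are 200 camera calls.

## Working session

There is one attempt and no reset: what is moved stays moved. The work goes in short steps, Python scripts to look and compute and a shell command to move; the robot and the scene stay as the last step left them, time stands still between calls to the robot, and variables do not carry over. Pictures are saved under pics/ and viewed, at most 10 in all, crops included, and the job is handed in when it is done.

```bash
ls; mkdir -p pics
cat > h.py <<'E'
from rig import r, optics, telemetry
import numpy as np, cv2
def cam(n):
    p=optics.camera_params(n);K=np.array([[p['fx'],0,p['cx']],[0,p['fy'],p['cy']],[0,0,1.]])
    return K,np.array(p['rvec'],float),np.array(p['tvec'],float)
def ray(c,px,z):
    K,rv,t=c;R=cv2.Rodrigues(rv)[0];C=-R.T@t
    px=np.atleast_2d(px).astype(float)
    d=(np.c_[px,np.ones(len(px))]@np.linalg.inv(K).T)@R
    return C+d*((np.atleast_1d(z)-C[2])/d[:,2])[:,None]
def proj(c,P): return cv2.projectPoints(np.atleast_2d(P).astype(float),c[1],c[2],c[0],None)[0][:,0]
def snap(n,f,s=1.5):
    im=optics.grab_frame(n);cv2.imwrite('pics/'+f,cv2.resize(im[:,:,::-1],None,fx=s,fy=s,interpolation=cv2.INTER_CUBIC));np.save('pics/'+f+'.npy',im)
E
python3 - <<'E'
from h import *
snap('top','a.png');snap('scene','b.png')
for n in('top','scene'):print(n,cam(n))
print(telemetry.sense())
E
```

```text
pics
rig.py
steer.py
top (array([[377.20749058,   0.        , 261.21507119],
       [  0.        , 377.20749058, 190.25711478],
       [  0.        ,   0.        ,   1.        ]]), array([ 2.16014288, -2.17690301,  0.14072567]), array([ -92.94263235,  502.95721279, 1150.74810449]))
scene (array([[435.40585828,   0.        , 259.18483685],
       [  0.        , 435.40585828, 190.07685269],
       [  0.        ,   0.        ,   1.        ]]), array([ 2.38975851,  0.83563851, -0.2763802 ]), array([-322.53840658, -208.12341663, 1774.66313784]))
{'clock': 0.1, 'qpos': array([ 1.33260158e+00,  3.53591524e-01,  1.63408741e+00, -1.89294579e-05,
        1.15519366e+00, -2.40835901e-03]), 'qvel': array([-0.00048936, -0.0006615 , -0.00054753,  0.00125983,  0.0007185 ,
        0.00030875]), 'joint_efforts': array([ 3.76668158e-04, -6.06353760e+01, -3.42820108e+01,  1.54266295e-04,
        3.96523959e-03,  2.12700535e-06]), 'eef_pos': array([145.91750406, 607.30159922, 252.61701198]), 'tcp_rot': array([-3.14031267e+00,  1.42256525e-05,  2.90581392e+00]), 'contact_force': array([0.1772513 , 0.41375736, 0.16280311]), 'wrist_torque': array([ 0.06300571, -0.01748396, -0.01776155]), 'grasp_force': 0.0, 'opening': 1.0030824115541566}
```

View pics/a.png

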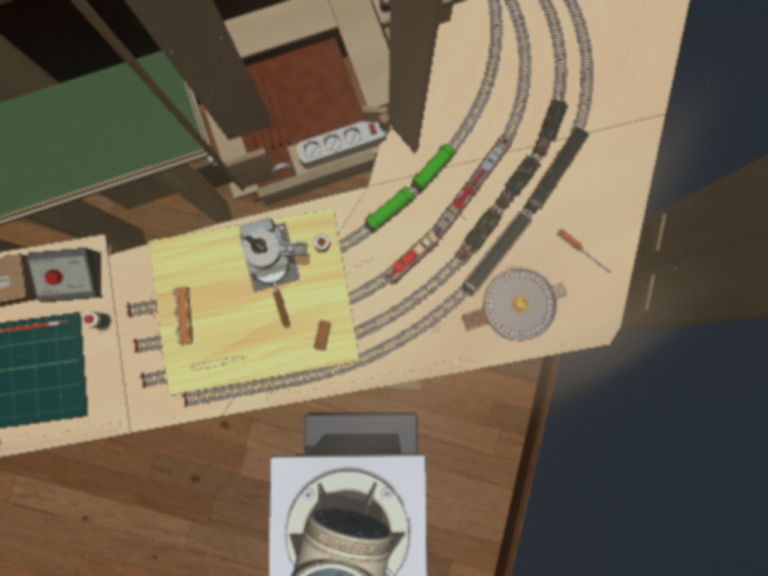

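View pics/b.png

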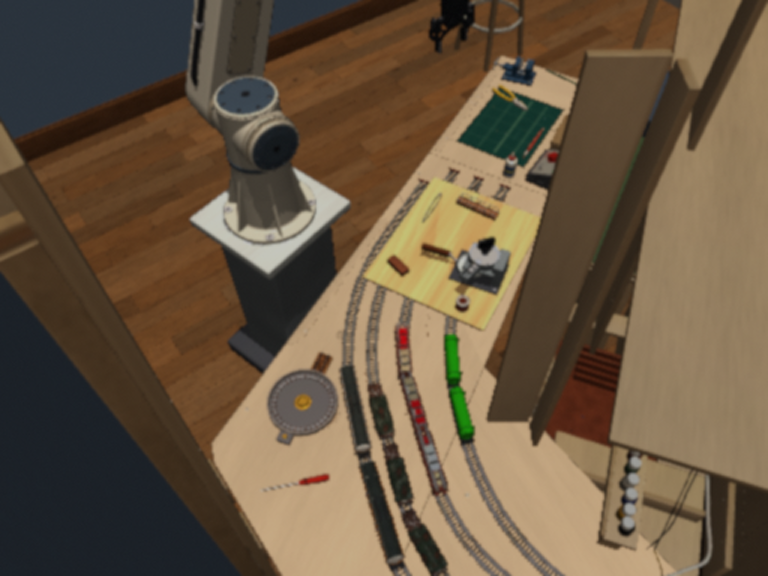

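Top view: feeder at about (268,255), handle (281,308), turntable (520,303), approach track brown at (476,320). Scene view confirms it. I'll zoom in on both.

Run:
```python
from h import *
a=np.load('pics/a.png.npy');b=np.load('pics/b.png.npy')
def crop(im,x,y,w,h): return cv2.resize(im[y:y+h,x:x+w],(400,300),interpolation=cv2.INTER_CUBIC)
t=np.vstack([np.hstack([crop(a,140,138,100,75),crop(a,297,165,100,75)]),np.hstack([crop(b,270,145,80,60),crop(b,160,225,100,75)])])
cv2.imwrite('pics/c.png',t[:,:,::-1])
for n in('top','scene'):
    c=cam(n);print(n,proj(c,[[0,0,0],[146,608,253],[500,0,0],[500,300,0]]).round(), (-cv2.Rodrigues(c[1])[0].T@c[2]).round())
c=cam('top')
px=np.array([[268,255],[281,308],[520,303],[476,320],[559,290]])/1.5
print(ray(c,px,[100,40,14,12,12]).round())
```

```text
top [[231. 355.]
 [-29. 329.]
 [231. 192.]
 [137. 193.]] [ 366.  -80. 1202.]
scene [[180. 139.]
 [300.  28.]
 [278. 202.]
 [324. 153.]] [1013. -748. 1308.]
[[ 556.  147.  100.]
 [ 456.  131.   40.]
 [ 465. -368.   14.]
 [ 430. -274.   12.]
 [ 492. -452.   12.]]
```

View pics/c.png

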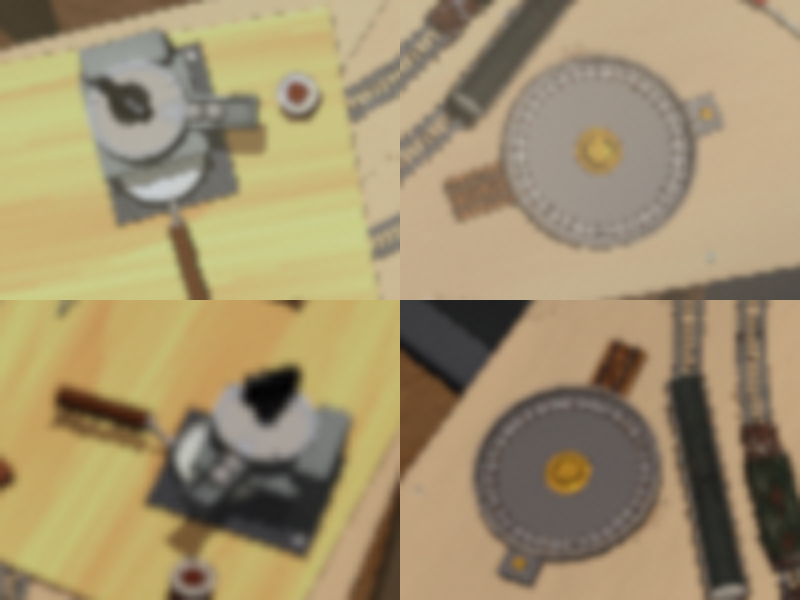

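Top right: cup about crop (598,150), drive housing (705,113), track (478,192). Top left: knob bar and head at about (130,103), handle end (200,298). Next I'll move over the area for a closer look with the wrist camera.

```bash
python3 steer.py '[[0, 0, 0, -24, -25, -4, 1], [0, 0, 0, -24, -25, -4, 1], [0, 0, 0, -24, -25, -4, 1], [0, 0, 0, -24, -25, -4, 1], [0, 0, 0, -24, -25, -4, 1]]'
python3 steer.py '[[0, 0, 0, -24, -25, -4, 1], [0, 0, 0, -24, -25, -4, 1], [0, 0, 0, -24, -25, -4, 1], [0, 0, 0, -24, -25, -4, 1], [0, 0, 0, -24, -25, -4, 1]]'
python3 steer.py '[[0, 0, 0, -24, -25, -4, 1], [0, 0, 0, -24, -25, -4, 1], [0, 0, 0, -24, -25, -4, 1], [0, 0, 0, -24, -25, -4, 1], [0, 0, 0, -24, -25, -4, 1]]'
python3 steer.py '[[0, 0, 0.12, 0, 0, 0, 1], [0, 0, 0.12, 0, 0, 0, 1], [0, 0, 0.12, 0, 0, 0, 1], [0, 0, 0.12, 0, 0, 0, 1], [0, 0, 0.12, 0, 0, 0, 1]]'
python3 - <<'E'
from h import *
s=telemetry.sense();print(s['clock'],s['qpos'],s['eef_pos'],s['tcp_rot'])
from scipy.spatial.transform import Rotation as Ro
c=cam('wrist');R=cv2.Rodrigues(c[1])[0];C=-R.T@c[2];T=Ro.from_euler('xyz',s['tcp_rot']).as_matrix()
print('cam in tool',T.T@(C-s['eef_pos']),'axes',T.T@R.T,C,c[0])
E
```

```text
clock: 0.52
eef_pos: [233.8, 456.4, 273.0]
tcp_rot: [-3.141, -0.0, 2.906]
contact_force: [0.3, -0.7, 0.2]
opening: 1.005
grasp_force: 0.0
clock: 0.93
eef_pos: [321.3, 306.9, 293.3]
tcp_rot: [-3.141, -0.0, 2.906]
contact_force: [0.9, 0.9, 0.3]
opening: 0.998
grasp_force: 0.0
clock: 1.35
eef_pos: [408.8, 157.3, 313.4]
tcp_rot: [3.142, -0.0, 2.906]
contact_force: [0.7, 0.6, 0.4]
opening: 1.001
grasp_force: 0.0
clock: 1.77
eef_pos: [408.3, 158.7, 313.0]
tcp_rot: [-3.141, -0.0, 2.299]
contact_force: [-0.7, -0.7, -1.1]
opening: 1.0
grasp_force: 0.0
1.7667 [ 3.67279614e-01 -7.09841710e-03  1.93678999e+00  1.61457380e-06
  1.21254682e+00 -3.61268039e-01] [408.26738072 158.68319935 312.99508267] [-3.14098913e+00 -2.29658264e-04  2.29934334e+00]
cam in tool [  73.03723444   -0.31877377 -119.31865993] axes [[-2.71260398e-04 -9.57922129e-01 -2.87028085e-01]
 [ 9.99999758e-01 -4.43949466e-04  5.36563123e-04]
 [-6.41411654e-04 -2.87027870e-01  9.57922017e-01]] [359.47432343 212.99465046 432.33068372] [[272.39786916   0.         258.16103342]
 [  0.         272.39786916 191.25166004]
 [  0.           0.           1.        ]]
```

```bash
python3 steer.py '[[0, 0, 0.12, 0, 0, 0, 1], [0, 0, 0.12, 0, 0, 0, 1], [0, 0, 0.12, 0, 0, 0, 1], [0, 0, 0.12, 0, 0, 0, 1], [0, 0, 0.12, 0, 0, 0, 1]]' >/dev/null
python3 steer.py '[[0, 0, 0.12, 0, 0, 0, 1], [0, 0, 0.12, 0, 0, 0, 1], [0, 0, 0.12, 0, 0, 0, 1], [0, 0, 0.12, 0, 0, 0, 1], [0, 0, 0.12, 0, 0, 0, 1]]' >/dev/null
python3 steer.py '[[0, 0, 0.12, 0, 0, 0, 1], [0, 0, 0.12, 0, 0, 0, 1], [0, 0, 0.12, 0, 0, 0, 1], [0, 0, 0.12, 0, 0, 0, 1], [0, 0, 0.12, 0, 0, 0, 1]]' >/dev/null
python3 steer.py '[[0, 0, 0.12, 25, 0, 0, 1], [0, 0, 0.12, 25, 0, 0, 1], [0, 0, 0, 25, 0, 0, 1], [0, 0, 0, 0, 0, 0, 1], [0, 0, 0, 0, 0, 0, 1]]'
python3 - <<'E'
from h import *
c=cam('wrist')
snap('wrist','w1.png');np.savez('pics/w1c.npz',*c);print(-cv2.Rodrigues(c[1])[0].T@c[2])
E
```

```text
clock: 3.43
eef_pos: [477.8, 187.1, 312.5]
tcp_rot: [3.141, 0.002, 0.266]
contact_force: [0.2, -0.2, -0.2]
opening: 1.003
grasp_force: 0.0
[548.69654494 206.03488073 431.75257256]
```

View pics/w1.png

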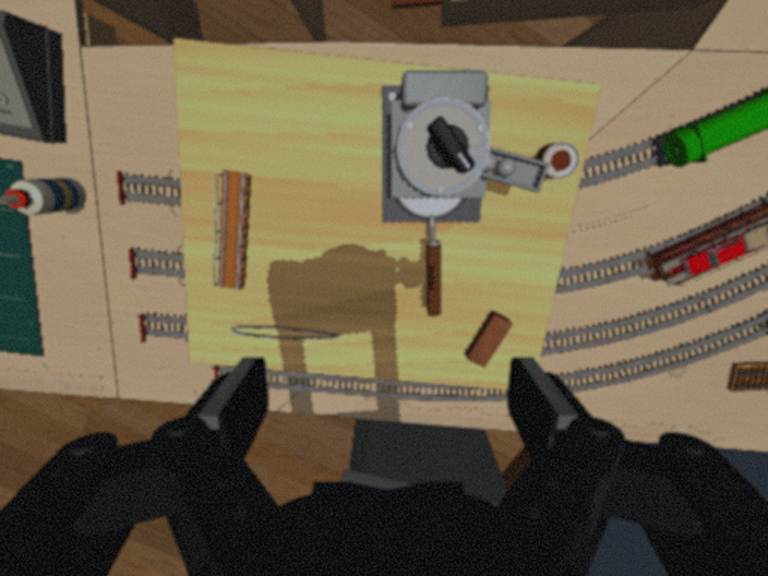

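The wrist image shows the foot's front corners at (383,221) and (480,221), the back left corner at (383,87), the knob bar from (434,124) to (466,167), and the handle from (433,240) to (434,314).

Run:
```python
from h import *
from scipy.optimize import least_squares
d=np.load('pics/w1c.npz');c=[d[k] for k in d.files]
# points feeder/pan frame (pan nominal at feeder origin, z+5), pixel
M=np.array([[-45,50,5],[-45,-50,5],[82,50,5],[24,0,129]]);P=np.array([[383,221],[480,221],[383,87],[450.,146]])/1.5
def T(q,M):
    cs,sn=np.cos(q[2]),np.sin(q[2]);return np.c_[q[0]+cs*M[:,0]-sn*M[:,1],q[1]+sn*M[:,0]+cs*M[:,1],M[:,2]+10.5]
f=lambda q:(proj(c,T(q,M))-P).ravel()
o=least_squares(f,[530,140,.26],x_scale=[10,10,.1]);print(o.x,f(o.x).round(1))
q=o.x
h=ray(c,np.array([[433.,240],[434,314],[432,207]])/1.5,[50.5,50.5,30]);print('handle',h)
v=h[0]-h[1];print('handle yaw',np.arctan2(v[1],v[0]), 'pan origin', h[1][:2]+133*v[:2]/np.linalg.norm(v), 'len',np.linalg.norm(v))
k=ray(c,np.array([[434,124],[466,167],[450,146.]])/1.5,139.5);print('knob',k);v=k[0]-k[1];print(np.arctan2(v[1],v[0]),np.linalg.norm(v))
print('knob by fit',T(q,np.array([[24,0,116.]])))
# turntable from top & scene
t=cam('top');s=cam('scene')
# crop->px
A=lambda p,x0,y0,w,s=400:np.array(p)*w/s+[x0,y0]
def tri(pa,pb):
    g=lambda X:np.r_[proj(t,X)[0]-pa,proj(s,X)[0]-pb]
    o=least_squares(g,[460,-360,14.]);return o.x,g(o.x)
cup=ray(t,A([598,150],297,165,100),14),ray(s,A([568,472],160,225,100)-[100,75],14)
print('cup',cup, 'pit', ray(t,A([598-400,152],297,165,100),12))
print('cup t',ray(t,A([198,150],297,165,100),14),'s',ray(s,A([168,172],160,225,100),14))
print('track end t',ray(t,A([51,198],297,165,100),12),'s',ray(s,A([230,52],160,225,100),12))
print('drive t',ray(t,A([305,113],297,165,100),12),'s',ray(s,A([122,268],160,225,100),12))
```

```text
[5.48218905e+02 1.60430235e+02 2.70562849e-01] [-0.8  1.1  0.2  0.8 -1.6 -1.2  1.6 -0.3]
handle [[493.30403353 146.64227523  50.5       ]
 [422.50067429 123.83476596  50.5       ]
 [520.97115686 153.88427356  30.        ]]
handle yaw 0.3116290742584257 pan origin [549.09477494 164.61384982] len 74.38614224100374
knob [[581.09704101 182.82522865 139.5       ]
 [560.55904593 153.53119291 139.5       ]
 [570.67049957 168.29071823 139.5       ]]
0.9593337104760923 35.77638567012515
knob by fit [[571.34579991 166.84480736 126.5       ]]
cup (array([[ 460.75592413, -686.16415553,   14.        ]]), array([[ 470.27211146, -370.83472203,   14.        ]])) pit [[ 461.6826225  -367.47583103   12.        ]]
cup t [[ 463.11108763 -367.04717342   14.        ]] s [[ 470.27211146 -370.83472203   14.        ]]
track end t [[ 426.12493273 -249.75579387   12.        ]] s [[ 434.00265162 -254.93983861   12.        ]]
drive t [[ 492.20156334 -454.07760026   12.        ]] s [[ 497.80059556 -453.59068298   12.        ]]
```

```bash
python3 steer.py '[[0, 0, -0.114, 0, 0, 0, 1], [0, 0, -0.114, 0, 0, 0, 1], [0, 0, -0.114, 0, 0, 0, 1], [0, 0, -0.114, 0, 0, 0, 1], [0, 0, -0.114, 0, 0, 0, 1]]'>/dev/null
python3 steer.py '[[0, 0, -0.114, 0, 0, 0, 1], [0, 0, 0, 9.6, 21.8, 20, 1], [0, 0, 0, 9.6, 21.8, 30, 1], [0, 0, 0, 9.6, 21.8, 30, 1], [0, 0, 0, 9.5, 21.8, 30, 1]]'>/dev/null
python3 steer.py '[[0, 0, 0, 0, 0, 10, 1], [0, 0, 0, 0, 0, 0, 1], [0, 0, 0, 0, 0, 0, 1]]'
```

```text
clock: 4.57
eef_pos: [569.4, 167.2, 193.2]
tcp_rot: [-3.14, 0.002, 0.95]
contact_force: [0.5, 0.7, 0.4]
opening: 1.001
grasp_force: 0.0
```

```bash
python3 steer.py '[[0, 0, 0, 1, 1, 15, 1], [0, 0, 0, 0, 0, 20, 1], [0, 0, 0, 0, 0, 20, 1], [0, 0, 0, 0, 0, 10, 1], [0, 0, 0, 0, 0, 0, 0.7]]' 30
python3 steer.py '[[0, 0, 0, 0, 0, 0, 0.4], [0, 0, 0, 0, 0, 0, 0.2], [0, 0, 0, 0, 0, 0, 0], [0, 0, 0, 0, 0, 0, 0], [0, 0, 0, 0, 0, 0, 0]]' 30
python3 steer.py '[[0, 0, 0, 0, 0, 0, 0], [0, 0, 0, 0, 0, 0, 0], [0, 0, 0, 0, 0, 0, 0], [0, 0, 0, 0, 0, 0, 0]]' 30
```

```text
clock: 4.98
eef_pos: [570.8, 167.8, 128.0]
tcp_rot: [-3.141, 0.001, 0.95]
contact_force: [-0.1, 0.2, 0.2]
opening: 0.883
grasp_force: 0.0
clock: 5.4
eef_pos: [573.0, 168.0, 129.9]
tcp_rot: [3.14, -0.002, 0.95]
contact_force: [-2.5, -0.3, 7.2]
opening: 0.348
grasp_force: 29.0
clock: 5.73
eef_pos: [573.0, 168.0, 129.9]
tcp_rot: [3.14, -0.002, 0.95]
contact_force: [-0.9, -0.9, 6.2]
opening: 0.354
grasp_force: 29.0
```

```bash
python3 steer.py '[[0, 0, 0, 0, 0, 0, 0.6], [0, 0, 0, 0, 0, 0, 0.6], [0, 0, 0, 0, 0, 0, 0.6], [0, 0, 0, 0, 0, -10, 0.6]]' 30
python3 steer.py '[[0, 0, 0, 0, 0, 0, 0.4], [0, 0, 0, 0, 0, 0, 0.2], [0, 0, 0, 0, 0, 0, 0], [0, 0, 0, 0, 0, 0, 0], [0, 0, 0, 0, 0, 0, 0]]' 30
python3 steer.py '[[0, 0, 0, 0, 0, 0, 0], [0, 0, 0, 0, 0, 0, 0], [0, 0, 0, 0, 0, 0, 0]]' 30
python3 - <<'E'
from h import *
snap('wrist','w2.png')
E
```

```text
clock: 6.07
eef_pos: [571.0, 167.4, 137.0]
tcp_rot: [-3.14, 0.002, 0.95]
contact_force: [0.4, 0.5, 0.2]
opening: 0.603
grasp_force: 0.0
clock: 6.48
eef_pos: [572.6, 167.6, 138.6]
tcp_rot: [3.141, -0.0, 0.949]
contact_force: [0.2, -1.9, 4.3]
opening: 0.135
grasp_force: 34.0
clock: 6.73
eef_pos: [572.6, 167.6, 138.5]
tcp_rot: [3.141, -0.0, 0.95]
contact_force: [0.5, -3.1, 5.2]
opening: 0.135
grasp_force: 34.1
```

View pics/w2.png

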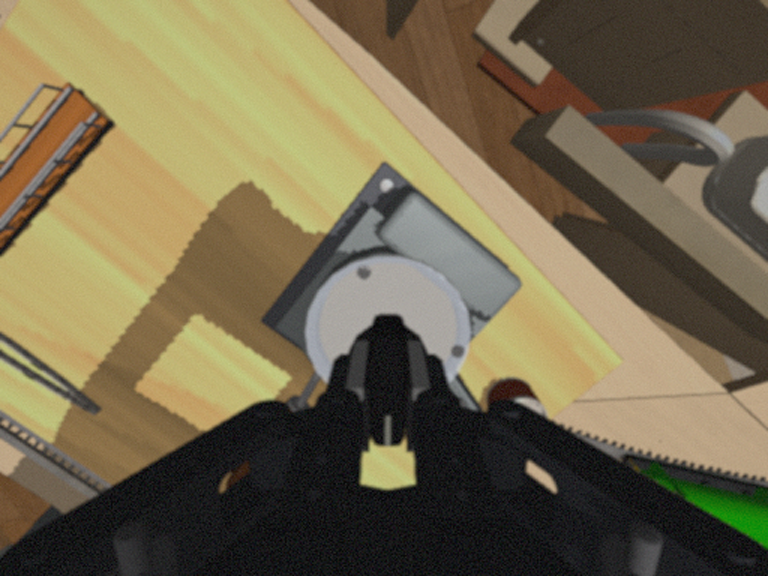

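The knob bar is between the pads, with the gap at about 11.5 mm. I'll twist now.

```bash
python3 steer.py '[[0, 0, 0.1, 0, 0, -1.5, 0], [0, 0, 0.12, 0, 0, 0, 0], [0, 0, 0.12, 0, 0, 0, 0], [0, 0, 0.12, 0, 0, 0, 0], [0, 0, 0.12, 0, 0, 0, 0]]' 40
python3 steer.py '[[0, 0, 0.12, 0, 0, 0, 0], [0, 0, 0.12, 0, 0, 0, 0], [0, 0, 0.12, 0, 0, 0, 0], [0, 0, 0.12, 0, 0, 0, 0], [0, 0, 0.12, 0, 0, 0, 0]]' 40
python3 steer.py '[[0, 0, 0.1, 0, 0, 0, 0], [0, 0, 0.08, 0, 0, 0, 0], [0, 0, 0.04, 0, 0, 0, 0], [0, 0, 0, 0, 0, 0, 0], [0, 0, 0, 0, 0, 0, 0]]' 40
python3 steer.py '[[0, 0, 0, 0, 0, 0, 0], [0, 0, 0, 0, 0, 0, 0], [0, 0, 0, 0, 0, 0, 0]]'
python3 - <<'E'
from h import *
print(telemetry.sense()['wrist_torque'])
E
```

```text
clock: 7.2
eef_pos: [572.7, 167.3, 138.7]
tcp_rot: [3.141, -0.0, 0.365]
contact_force: [7.1, -3.7, -8.8]
opening: 0.131
grasp_force: 41.1
clock: 7.62
eef_pos: [572.7, 167.0, 138.7]
tcp_rot: [3.14, -0.001, -0.235]
contact_force: [7.5, -6.0, -8.0]
opening: 0.127
grasp_force: 41.1
clock: 8.03
eef_pos: [572.7, 166.9, 138.7]
tcp_rot: [3.14, -0.002, -0.447]
contact_force: [6.5, -5.4, -8.0]
opening: 0.127
grasp_force: 50.4
clock: 8.28
eef_pos: [572.7, 166.9, 138.7]
tcp_rot: [3.14, -0.002, -0.447]
contact_force: [6.6, -5.0, -7.8]
opening: 0.135
grasp_force: 50.3
[-0.74546699 -1.07327319  1.08579778]
```

```bash
python3 steer.py '[[0, 0, 0, 0, 0, 0, 1], [0, 0, 0, 0, 0, 0, 1], [0, 0, 0, 0, 0, 0, 1], [0, 0, 0, 0, 0, 0, 1], [0, 0, 0, 0, 0, 0, 1]]'
python3 steer.py '[[0, 0, 0, 0, 0, -20, 1], [0, 0, 0, 0, 0, -30, 1], [0, 0, 0, 0, 0, -35, 1], [0, 0, 0, 0, 0, -35, 1], [0, 0, 0, 0, 0, -35, 1]]'
python3 steer.py '[[0, 0, 0, -20, 0, -10, 1], [0, 0, 0, -20, 0, 0, 1], [0, 0, 0, -20, 0, 0, 1], [0, 0, 0, -20, 0, 0, 1], [0, 0, 0, 0, 0, 0, 1]]'
python3 - <<'E'
from h import *
c=cam('wrist')
snap('wrist','w3.png');np.savez('pics/w3c.npz',*c);print(telemetry.sense()['eef_pos'],telemetry.sense()['tcp_rot'])
E
```

```text
clock: 8.7
eef_pos: [572.1, 167.9, 139.8]
tcp_rot: [-3.141, 0.0, -0.45]
contact_force: [-0.5, 0.3, 0.2]
opening: 0.831
grasp_force: 0.0
clock: 9.12
eef_pos: [571.8, 167.7, 296.4]
tcp_rot: [3.142, 0.0, -0.45]
contact_force: [1.0, 0.7, -0.0]
opening: 1.003
grasp_force: 0.0
clock: 9.53
eef_pos: [497.4, 203.5, 305.0]
tcp_rot: [3.141, 0.002, -0.449]
contact_force: [0.8, 0.7, -0.1]
opening: 0.999
grasp_force: 0.0
[498.92178978 203.10732778 305.11867364] [-3.14129811e+00  9.30384879e-05 -4.48627282e-01]
```

View pics/w3.png

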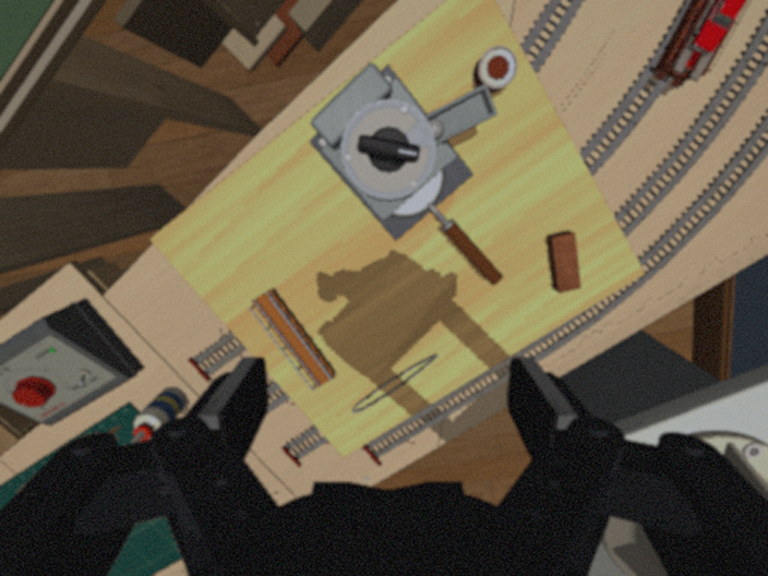

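The knob looks sprung back, running from (360,145) to (418,153). The handle runs from (446,222) to (498,278), and the ball is hidden under the head.

Run:
```python
from h import *
d=np.load('pics/w3c.npz');c=[d[k] for k in d.files]
h=ray(c,np.array([[446,223.],[497,279]])/1.5,50.5);v=h[0]-h[1];print(h,np.arctan2(v[1],v[0]),np.linalg.norm(v))
k=ray(c,np.array([[360,145.],[418,153]])/1.5,139.5);v=k[0]-k[1];print(k,np.arctan2(v[1],v[0]))
# refine handle by colour segmentation in both wrist pics
for n in('w1','w3'):
    im=np.load(f'pics/{n}.png.npy');d=np.load(f'pics/{n}c.npz');c=[d[k] for k in d.files]
    hsv=cv2.cvtColor(im,cv2.COLOR_RGB2HSV)
    m=((hsv[:,:,0]<15)|(hsv[:,:,0]>172))&(hsv[:,:,1]>110)&(hsv[:,:,2]<150)
    N,l,st,ce=cv2.connectedComponentsWithStats(m.astype(np.uint8))
    for i in range(1,N):
        if 150<st[i,4]<1500 and abs(ce[i,1]-(184 if n=='w1' else 167))<18 and abs(ce[i,0]-(289 if n=='w1' else 314))<18:
            ys,xs=np.where(l==i);X=ray(c,np.c_[xs,ys],48)[:,:2];mu=X.mean(0);u=np.linalg.svd(X-mu,full_matrices=0)[2][0];u*=np.sign(u[0]);s=(X-mu)@u
            print(n,st[i],mu,np.arctan2(u[1],u[0]),s.min(),s.max(),'mid',mu+u*(s.min()+s.max())/2)
```

```text
[[493.2640265  145.91293796  50.5       ]
 [423.47051148 123.34132973  50.5       ]] 0.3127890739513478 73.3526566499582
[[581.70079915 182.61538987 139.5       ]
 [560.5441122  150.28032506 139.5       ]] 0.9914073567735638
w1 [284 164   9  46 326] [455.75298577 134.83727132] 0.3090252514480523 -35.4847415548934 33.41300613082036 mid [454.76618663 134.52223266]
w3 [297 150  37  39 378] [455.58632403 134.56441254] 0.30899757163491126 -35.47896690214802 33.5998552064368 mid [454.69126659 134.27869   ]
```

```bash
python3 steer.py '[[0, 0, -0.11, 0, 0, 0, 0.5], [0, 0, -0.11, 0, 0, 0, 0.5], [0, 0, -0.11, 0, 0, 0, 0.5], [0, 0, -0.11, 0, 0, 0, 0.5], [0, 0, -0.11, 0, 0, 0, 0.5]]'>/dev/null
python3 steer.py '[[0, 0, -0.11, 0, 0, 0, 0.5], [0, 0, -0.098, 0, 0, 0, 0.5], [0, 0, 0, -18, 17, 28, 0.5], [0, 0, 0, -18, 17, 28, 0.5], [0, 0, 0, -19, 18, 28, 0.5]]'>/dev/null
python3 steer.py '[[0, 0, 0, 0, 0, 35, 0.5], [0, 0, 0, 0, 0, 35, 0.5], [0, 0, 0, 0, 0, 35, 0.5], [0, 0, 0, 0, 0, 0, 0.5], [0, 0, 0, 0, 0, 0, 0.5]]'
```

```text
clock: 10.83
eef_pos: [463.0, 135.7, 114.9]
tcp_rot: [-3.142, 0.004, 0.307]
contact_force: [0.3, 0.6, 0.0]
opening: 0.497
grasp_force: 0.0
```

```bash
python3 steer.py '[[0, 0, 0, 0, -1, 20, 0.5], [0, 0, 0, 0, 0, 20, 0.5], [0, 0, 0, 0, 0, 20, 0.5], [0, 0, 0, 0, 0, 9, 0.5], [0, 0, 0, 0, 0, 0, 0.4]]' 30
python3 steer.py '[[0, 0, 0, 0, 0, 0, 0.3], [0, 0, 0, 0, 0, 0, 0.27], [0, 0, 0, 0, 0, 0, 0.24], [0, 0, 0, 0, 0, 0, 0.22], [0, 0, 0, 0, 0, 0, 0.2]]' 30
python3 steer.py '[[0, 0, 0, 0, 0, 0, 0.18], [0, 0, 0, 0, 0, 0, 0.16], [0, 0, 0, 0, 0, 0, 0.14], [0, 0, 0, 0, 0, 0, 0.1], [0, 0, 0, 0, 0, 0, 0.0]]' 40
python3 steer.py '[[0, 0, 0, 0, 0, 0, 0], [0, 0, 0, 0, 0, 0, 0], [0, 0, 0, 0, 0, 0, 0], [0, 0, 0, 0, 0, 0, 0], [0, 0, 0, 0, 0, 0, 0]]' 60
python3 - <<'E'
from h import *
c=cam('wrist')
snap('wrist','w4.png');print(telemetry.sense()['wrist_torque'])
E
```

```text
clock: 11.25
eef_pos: [463.7, 137.4, 47.0]
tcp_rot: [3.142, 0.0, 0.308]
contact_force: [-0.9, -0.0, -0.5]
opening: 0.4
grasp_force: 0.0
clock: 11.67
eef_pos: [463.7, 137.4, 47.5]
tcp_rot: [3.142, -0.001, 0.308]
contact_force: [0.5, 0.5, 0.4]
opening: 0.2
grasp_force: 0.0
clock: 12.08
eef_pos: [463.3, 137.2, 46.9]
tcp_rot: [3.142, -0.0, 0.308]
contact_force: [-0.8, -1.6, 3.5]
opening: 0.15
grasp_force: 39.9
clock: 12.5
eef_pos: [463.3, 137.2, 46.8]
tcp_rot: [3.142, -0.0, 0.308]
contact_force: [-0.4, -2.1, 4.5]
opening: 0.149
grasp_force: 62.9
[-0.18942807 -0.09080579 -0.08194949]
```

View pics/w4.png

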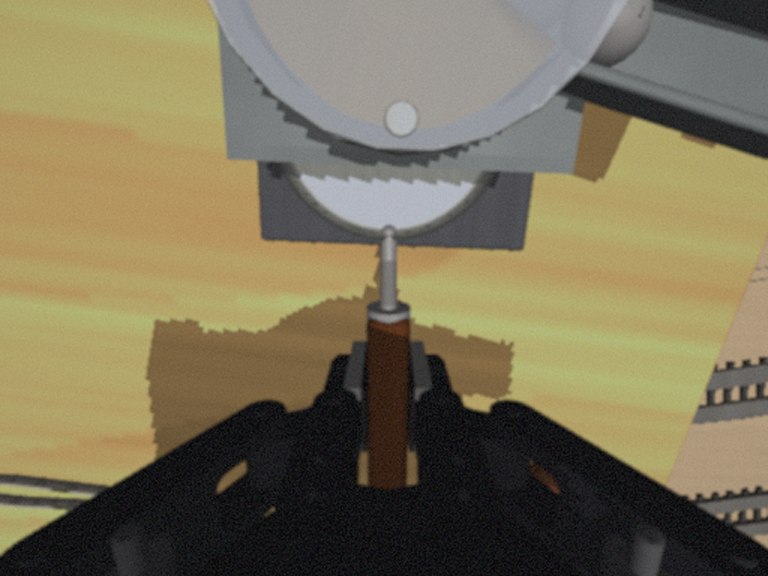

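The pads hold the handle squarely. I'll lift 10 mm gently, then draw it out.

```bash
python3 steer.py '[[0, 0, 0, 0, 0, -1, 0], [0, 0, 0, 0, 0, -2, 0], [0, 0, 0, 0, 0, -3, 0], [0, 0, 0, 0, 0, -3, 0], [0, 0, 0, 0, 0, -1, 0]]' 60
python3 steer.py '[[0, 0, 0, -1, 0, 0, 0], [0, 0, 0, -3, 0, 0, 0], [0, 0, 0, -5, 0, 0, 0], [0, 0, 0, -7, 0, 0, 0], [0, 0, 0, -9, 0, 0, 0]]'
python3 steer.py '[[0, 0, 0, -10, 0, 0, 0], [0, 0, 0, -10, 0, 0, 0], [0, 0, 0, -10, 0, 0, 0], [0, 0, 0, -10, 0, 0, 0], [0, 0, 0, -10, 0, 0, 0]]'
python3 steer.py '[[0, 0, 0, -9, 0, -2, 0], [0, 0, 0, -7, 0, -4, 0], [0, 0, 0, -5, 0, -5, 0], [0, 0, 0, -3, 0, -4, 0], [0, 0, 0, -1, 0, -2, 0]]'
python3 steer.py '[[0, 0, 0, 0, 0, 0, 0], [0, 0, 0, 0, 0, 0, 0]]'
python3 - <<'E'
from h import *
snap('wrist','w5.png');print(telemetry.sense()['wrist_torque'],telemetry.sense()['qpos'])
E
```

```text
clock: 12.97
eef_pos: [463.2, 137.3, 57.1]
tcp_rot: [-3.142, -0.0, 0.308]
contact_force: [-1.0, -0.3, -0.9]
opening: 0.149
grasp_force: 62.0
clock: 13.38
eef_pos: [438.7, 129.5, 56.7]
tcp_rot: [-3.142, 0.0, 0.308]
contact_force: [-0.2, -0.1, -1.8]
opening: 0.148
grasp_force: 62.0
clock: 13.8
eef_pos: [390.6, 114.2, 56.8]
tcp_rot: [3.142, 0.0, 0.308]
contact_force: [0.7, -0.6, -1.8]
opening: 0.149
grasp_force: 62.0
clock: 14.22
eef_pos: [367.9, 107.0, 74.6]
tcp_rot: [3.142, -0.001, 0.308]
contact_force: [0.5, -0.0, -1.5]
opening: 0.155
grasp_force: 62.0
clock: 14.38
eef_pos: [368.6, 107.2, 74.1]
tcp_rot: [3.142, -0.001, 0.308]
contact_force: [-0.7, 0.0, -1.6]
opening: 0.15
grasp_force: 62.0
[-0.06850246  0.11241665 -0.05349646] [ 2.79004829e-01  2.84783696e-01  2.27258080e+00 -8.45147499e-06
  5.83359442e-01  1.54209034e+00]
```

View pics/w5.png

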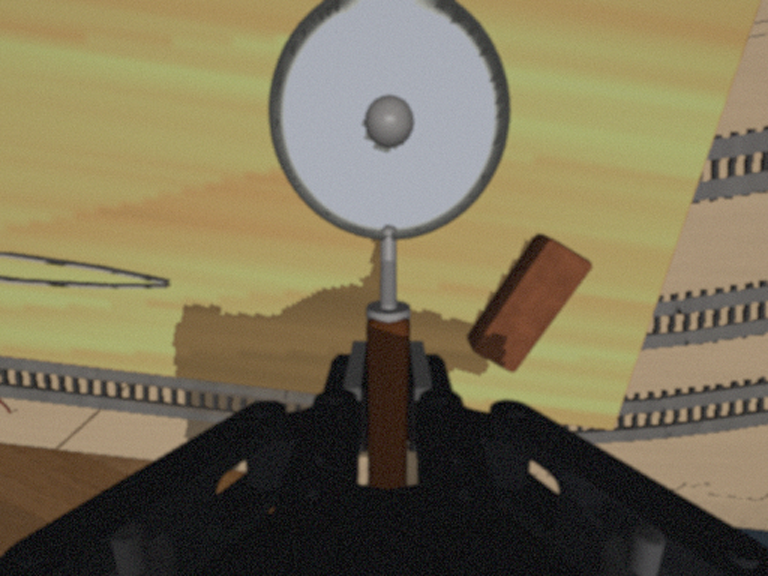

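The ball sits at (389,121), in the middle of the dish (rim centre about (390,118)). The pan is level and clear of the feeder. Next I'll work out a smooth carry.

Run:
```python
import numpy as np
N=40;w=np.minimum(np.minimum(np.arange(N)+.7,N-np.arange(N)-.3)/9,1);w/=w.sum();s=np.cumsum(w)
p0=np.array([368.6,107.2]);p1=np.array([425,-240]);y=.308;p=p0.copy();z=0
for i in range(N):
    tgt=p0+(p1-p0)*s[i];yt=.308-1.57*s[i]
    x=np.array([np.cos(y),np.sin(y)]);t=np.array([np.sin(y),-np.cos(y)])
    d=tgt-p;a,b=round(d@x),round(d@t);dz=round(-10*s[i]-z);z+=dz
    p=p+a*x+b*t;rz=round(y-yt,3);y-=rz
    print(f'0 0 {rz:.3f} {a} {b} {dz} 0',end=';\n' if i%5==4 else ';')
print(p,y)
```

```text
0 0 0.004 0 1 0 0;0 0 0.009 0 2 0 0;0 0 0.015 -1 3 0 0;0 0 0.021 0 5 0 0;0 0 0.026 -1 6 0 0;
0 0 0.032 -1 7 -1 0;0 0 0.037 0 8 0 0;0 0 0.043 0 10 0 0;0 0 0.048 1 10 0 0;0 0 0.050 1 12 -1 0;
0 0 0.050 1 11 0 0;0 0 0.050 2 11 0 0;0 0 0.050 3 11 -1 0;0 0 0.050 3 10 0 0;0 0 0.050 4 11 0 0;
0 0 0.050 4 10 -1 0;0 0 0.050 5 11 0 0;0 0 0.050 5 9 0 0;0 0 0.050 6 10 -1 0;0 0 0.050 6 9 0 0;
0 0 0.050 7 9 0 0;0 0 0.050 7 9 -1 0;0 0 0.050 7 8 0 0;0 0 0.050 8 8 0 0;0 0 0.050 9 8 -1 0;
0 0 0.050 8 7 0 0;0 0 0.050 9 6 0 0;0 0 0.050 10 7 -1 0;0 0 0.050 9 5 0 0;0 0 0.050 10 5 0 0;
0 0 0.050 10 5 -1 0;0 0 0.048 10 4 0 0;0 0 0.043 10 3 0 0;0 0 0.037 8 3 0 0;0 0 0.032 6 2 -1 0;
0 0 0.026 6 1 0 0;0 0 0.021 5 1 0 0;0 0 0.015 3 0 0 0;0 0 0.009 2 1 0 0;0 0 0.004 1 0 0 0;
[ 424.85136148 -240.22491678] -1.262
```

Wagons up to 56 mm may stand near the dish's path, so I'll raise the pan to about 80 mm early in the carry.

```bash
python3 steer.py '[[0, 0, 0.004, 0, 1, 0, 0], [0, 0, 0.009, 0, 2, -1, 0], [0, 0, 0.015, -1, 3, -1, 0], [0, 0, 0.021, 0, 5, -2, 0], [0, 0, 0.026, -1, 6, -2, 0]]'
python3 steer.py '[[0, 0, 0.032, -1, 7, -2, 0], [0, 0, 0.037, 0, 8, -2, 0], [0, 0, 0.043, 0, 10, -2, 0], [0, 0, 0.048, 1, 10, -2, 0], [0, 0, 0.05, 1, 12, -2, 0]]' >/dev/null
python3 steer.py '[[0, 0, 0.05, 1, 11, -2, 0], [0, 0, 0.05, 2, 11, -2, 0], [0, 0, 0.05, 3, 11, -2, 0], [0, 0, 0.05, 3, 10, -2, 0], [0, 0, 0.05, 4, 11, -2, 0]]' >/dev/null
python3 steer.py '[[0, 0, 0.05, 4, 10, -2, 0], [0, 0, 0.05, 5, 11, -2, 0], [0, 0, 0.05, 5, 9, -2, 0], [0, 0, 0.05, 6, 10, -2, 0], [0, 0, 0.05, 6, 9, -1, 0]]'
python3 steer.py '[[0, 0, 0.05, 7, 9, -1, 0], [0, 0, 0.05, 7, 9, 0, 0], [0, 0, 0.05, 7, 8, 0, 0], [0, 0, 0.05, 8, 8, 0, 0], [0, 0, 0.05, 9, 8, 0, 0]]' >/dev/null
python3 steer.py '[[0, 0, 0.05, 8, 7, 0, 0], [0, 0, 0.05, 9, 6, 0, 0], [0, 0, 0.05, 10, 7, 0, 0], [0, 0, 0.05, 9, 5, 0, 0], [0, 0, 0.05, 10, 5, 0, 0]]' >/dev/null
python3 steer.py '[[0, 0, 0.05, 10, 5, 0, 0], [0, 0, 0.048, 10, 4, 0, 0], [0, 0, 0.043, 10, 3, 0, 0], [0, 0, 0.037, 8, 3, 0, 0], [0, 0, 0.032, 6, 2, 0, 0]]' >/dev/null
python3 steer.py '[[0, 0, 0.026, 6, 1, 0, 0], [0, 0, 0.021, 5, 1, 0, 0], [0, 0, 0.015, 3, 0, 0, 0], [0, 0, 0.009, 2, 1, 0, 0], [0, 0, 0.004, 1, 0, 0, 0]]' >/dev/null
python3 steer.py '[[0, 0, 0, 0, 0, 0, 0], [0, 0, 0, 0, 0, 0, 0]]'
python3 - <<'E'
from h import *
c=cam('wrist');snap('wrist','w6.png');np.savez('pics/w6c.npz',*c);print(telemetry.sense()['eef_pos'],telemetry.sense()['tcp_rot'])
E
```

```text
clock: 14.85
eef_pos: [370.8, 89.7, 79.9]
tcp_rot: [3.142, 0.0, 0.231]
contact_force: [-0.2, -0.6, -0.5]
opening: 0.15
grasp_force: 62.0
clock: 16.1
eef_pos: [396.3, -67.7, 109.2]
tcp_rot: [-3.142, -0.0, -0.482]
contact_force: [0.4, -0.1, -1.3]
opening: 0.152
grasp_force: 62.1
clock: 17.93
eef_pos: [424.0, -240.2, 109.8]
tcp_rot: [3.142, 0.0, -1.262]
contact_force: [-0.1, 0.1, -1.6]
opening: 0.149
grasp_force: 62.1
[ 424.00972482 -240.17360902  109.74512679] [ 3.14147463e+00  2.08273148e-04 -1.26171022e+00]
```

View pics/w6.png

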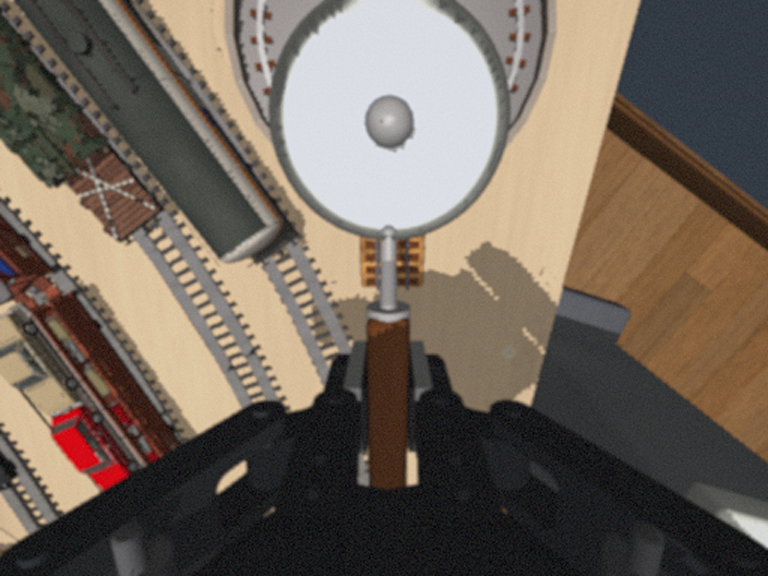

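The ball is still centred at (389,121). The track shows below the dish, with its end corners at (361,286) and (425,287), aligned with the pan. I'll check the cup position from these.

Run:
```python
from h import *
d=np.load('pics/w6c.npz');c=[d[k] for k in d.files]
e=ray(c,np.array([[361,287.],[425,288],[361,242],[425,242]])/1.5,[11]*4);m=(e[0]+e[1])/2
print(e.round(1),np.linalg.norm(e[0]-e[1]))
v=e[1]-e[0];a=np.arctan2(v[1],v[0]);print('normal yaw',a-np.pi/2,a+np.pi/2)
n=np.array([np.cos(-1.262),np.sin(-1.262)])
print('cup from track',m[:2]+127*n,'lip',np.array([424,-240.2])+134*n)
pe=ray(c,np.array([[229,25.],[556,25]])/1.5,12);print('pit edges',pe,pe.mean(0))
# also pan geometry: tube ferrule & rim bottom at known heights -> pan origin in world
pz=109.7-46.8+15.5
print('pan z',pz,'ball',ray(c,np.array([[389.5,121.]])/1.5,pz+10.6),'rim near',ray(c,np.array([[389.5,236.]])/1.5,pz+14.5))
```

```text
[[ 440.2 -243.3   11. ]
 [ 406.  -253.6   11. ]
 [ 447.4 -267.6   11. ]
 [ 414.5 -278.1   11. ]] 35.69695297848567
normal yaw -4.419955857167762 -1.2783632035779697
cup from track [ 461.68825194 -369.41419194] lip [ 464.72422372 -367.86180949]
pit edges [[ 535.08216183 -346.87778229   12.        ]
 [ 390.26328738 -393.06640117   12.        ]] [ 462.6727246  -369.97209173   12.        ]
pan z 78.4 ball [[ 449.52817137 -323.0967995    89.        ]] rim near [[ 438.47674765 -288.57062849   92.9       ]]
```

```bash
python3 steer.py '[[0, 0, 0, 0, 0, 0, 0], [0, 0, 0, 0, 0, 0, 0], [0, 0, 0, 0, 0, 0, 0]]'
python3 - <<'E'
from rig import r, optics, telemetry
print(r.sign_off())
E
```

```text
clock: 18.23
eef_pos: [424.1, -240.3, 109.8]
tcp_rot: [3.142, 0.0, -1.262]
contact_force: [-0.2, -0.0, -1.2]
opening: 0.151
grasp_force: 62.1
the job is handed in; nothing more can be done
None
```

I handed the job in at 18 s; the hand-in gave no verdict. The pan is held level about 78 mm above the worktop and in line with the track, with its lip within about 3 mm of the cup by my measurement and the ball centred in the dish.

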